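# Repack the radio fitting kit

## Task

Put the radio's fitting kit back in the tray of foam blocks: lay the straight slotted strap flat in the long slot, set the angle bracket on its foot in the rectangular pocket, stand the plain sleeve on end in the smaller round well, and set the knob, pointer up, in the larger round well, each right down on its pocket's floor. Leave the bent strap and the flanged sleeve, which do not belong to the kit, lying where they are.

Things in the scene. Friction and masses are not known exactly. Their poses are not given: they have to be found in the camera images.
- strap: Straight flat steel strap with three slots in a row, 100 (x) x 18 (y) x 6 mm, about 50 g. Loose on the bench at the start; origin at the centre of its underside, z up. 
- angle: Steel angle bracket (L seen from the side), about 70 g: foot 50 (x) x 34 (y) x 5 mm lying flat, with an upright leg 5 mm thick, 34 mm wide (y), reaching 45 mm above the underside, at the +x end (leg centred at x = +22.5 mm). Can be taken across the leg's 34 mm width. Loose on the bench at the start; origin at the centre of its underside, z up. 
- sleeve: Plain aluminium spacer sleeve (tube) standing on end, 24 mm outside, 12 mm bore, 45 mm tall, straight-sided with no flange, about 60 g. Loose on the bench at the start; origin at the centre of its underside, z up. 
- knob: Black plastic control knob, round, 34 mm across, 28 mm tall, solid, with a small white pointer line on top, about 30 g. Loose on the bench at the start; origin at the centre of its underside, z up. 
- bent_strap: Look-alike that stays: the same slotted steel strap but with one end (+x, the last 34 mm) bent up steeply, to about 30 mm high; about 85 mm long from above, 18 mm wide. Origin on the underside of its flat part, 17.5 mm short of the bend. Lies loose on the bench.
- flanged_sleeve: Look-alike that stays: the same 24 mm aluminium sleeve, 45 mm tall, but with a wide round flange, 42 mm across and 6 mm thick, at its foot. Origin at the centre of the underside. Stands loose on the bench.
- slot_block: White foam block (grey in the pocket) 140 (x) x 66 (y) x 20 mm, fixed; one of four side by side, 70 mm apart, shuffled, in a dark steel tray (rim 14 mm over the bench). Origin: centre of its underside, 4 mm over the bench; z up. Pocket: a long slot 120 (x) x 38 (y) mm, floor 10 mm above the origin, 10 mm deep, centred; a 56 mm finger gap, as deep, through the middle of both long walls.
- square_block: White foam block (grey in the pocket) 140 (x) x 66 (y) x 20 mm, fixed; one of four side by side, 70 mm apart, shuffled, in a dark steel tray (rim 14 mm over the bench). Origin: centre of its underside, 4 mm over the bench; z up. Its pocket is a rectangle, 80 (x) x 52 (y) mm, floor 10 mm above the origin, 10 mm deep, centred.
- narrow_block: White foam block (grey in the pocket) 140 (x) x 66 (y) x 20 mm, fixed; one of four side by side, 70 mm apart, shuffled, in a dark steel tray (rim 14 mm over the bench). Origin: centre of its underside, 4 mm over the bench; z up. Its pocket is the smaller round well, 42 mm across, floor 6 mm above the origin, 14 mm deep, centred.
- wide_block: White foam block (grey in the pocket) 140 (x) x 66 (y) x 20 mm, fixed; one of four side by side, 70 mm apart, shuffled, in a dark steel tray (rim 14 mm over the bench). Origin: centre of its underside, 4 mm over the bench; z up. Its pocket is the larger, shallower round well, 54 mm across, floor 10 mm above the origin, 10 mm deep, centred.
Not all that is in view belongs to the job. What is shaped like the angle but orange or yellow is not meant.

How it is judged:
By the outcome, as a careful person would: the job done as asked, in the order asked, and still so for the second after the job is handed in, with the robot touching nothing.
It also fails if it takes over 120 s, if anything falls off the work surface, if the arm or the gripper's body presses on something with over 40 N, if the wrist force passes 120 N, or if a joint passes its speed limit or range.

## Robot

A 7-joint arm with a two-finger parallel gripper is mounted at the origin on the work surface. World frame = base frame: x ahead of the robot, y to its left, z up, the work surface at z = 0. Lengths are in m, angles in rad, forces in N, time in s.
With the tool pointing down it reaches from about 0.425 to 0.875 m from the base axis. Payload 4.7 kg.
Tool frame: the origin (TCP) lies on the mounting face of the last link; the fingertips stand 182 mm ahead of it and the grasp point (between the pads) lies ahead of it (ctrl.grip_point_offset is the z of the grasp point in the tool frame, in m); z points along the fingers, y is the line along which they close (so a half turn about z gives the same grasp; the last joint's range is limited). The gripper opens to 87 mm and grips with 3 to 60 N. Pads are 19 mm wide; open, the fingers measure 117 mm over their backs; the gripper's body (75 mm by 190 mm) begins 51 mm behind the grasp point.
Start: joints at [-1.131, 0.321, -0.07, 1.45, 0.023, 1.371, -0.057], TCP at [0.268, 0.592, 0.405] pointing down, gripper open.
Joint ranges: [-2.86, 2.86], [-0.3, 2.09], [-1.38, 1.24], [0.06, 2.45], [-1.56, 4.7], [0.09, 2.05], [-2.69, 2.69]. Speed limits (rad/s): [2.57, 2.57, 3.14, 3.14, 3.14, 3.14, 3.14].

## Interface

Orientations are given as a rotation vector (axis times angle).
In Python, from bench import ctrl gives the robot as it stands.
- The arm moves only by the tool advance, called after "Request:" in YAML: its name, and indented under it one key for each argument. Schema: {"type":"object","properties":{"segments":{"type":"object","properties":{"ticks":{"type":"array","items":{"type":"array","items":{"type":"number"},"minItems":5,"maxItems":5},"minItems":1,"maxItems":20}},"additionalProperties":false,"required":["ticks"]},"force":{"type":"number"},"only":{"type":"string"},"quiet":{"type":"boolean"},"lines":{"type":"string"}},"required":["segments"],"additionalProperties":false}. segments is an object whose key "ticks" holds a list of rows, 1 to 20 of them, each of 5 numbers: dx, dy, dz in normalised numbers (1 is 750 mm), then a turn about the tool's z in parts of the range, where 1.0 means 2 rad, then the opening from 0.0 (shut) to 1.0 (fully open); each row is the pose to reach, as a shift and turn from the pose commanded when the call began, along the tool's axes at that moment; what a row does not reach only later rows make up. A row lasts 1/10 s, in which the tool goes at most 0.05 m and 0.15 rad, less where a joint would pass 70% of its speed; a pose out of reach is approached as far as the arm can. The fingers move at their own pace and stop on an object; force is the grip in N (left out, the last holds). Time passes only in rows, so rows that do not move let the fingers close. The tool returns the time, the measured TCP pose, the force, the opening and the grip force at its end. only (a regular expression) keeps the lines of the reply that match it, lines (a string "A,B") keeps lines A to B, and quiet returns only ok. No shift or turn number may pass 1 either way. Input that does not fit is refused with a message, and nothing moves.
- ctrl.get_state(): the state, without advancing time (a new reading comes with each control period).
- ctrl.get_image(name): name is "side" or "top"; returns (picture, depth): 480x640x3 uint8, red, green, blue; 480x640 float32, m along the optical axis (not along the pixel's ray), 0 where there is no reading.
- ctrl.camera_model(name): a dict with "vertical_fov" (degrees; the focal length in pixels is half the picture's height over the tangent of half this angle, whatever the lens; pixels are square), "cx", "cy" (the principal point, pixels), "rvec" (rotation vector, rad) and "tvec" (3), from world to camera coordinates, as OpenCV has them. Camera axes: x right, y down, z forward; pixel columns grow to the right and rows downward; lengths in m; the calibration is good to about 2 mm. A picture is of the moment at which its call begins. camera_model takes no time and is no camera call.
- ctrl.close_job(): hands the job in; it is judged then, once.
The state is a dict: "time": time; "joint_positions": joint angles; "qd": joint speeds; "joint_torque": joint torques, N m; "position": TCP position; "tool_rot": TCP orientation; "ft_force": force on the tool from outside, world axes, zero at the start; "torque": the same for the moment, N m; "grip_width": opening from 0.0 (shut) to 1.0 (fully open); "grip_force": force on a finger pad.
Only numpy, scipy, OpenCV 4.12 (cv2) and the standard library are available. Lean on these libraries where they do the work, as an engineer would, in place of code of your own. Each camera call takes 0.05 s, during which the arm holds its last target. There are 200 camera calls.

## Working session

There is one attempt and no reset: what is moved stays moved. The work goes in short steps, Python scripts to look and compute and a tool call to move; the robot and the scene stay as the last step left them, time stands still between calls to the robot, and variables do not carry over. Pictures are saved under pics/ and viewed, at most 14 in all, crops included, and the job is handed in when it is done.

```bash
mkdir -p pics; ls; cat > h.py <<'E'
import numpy as np,cv2
from bench import ctrl
def cam(n):
    m=ctrl.camera_model(n);f=240/np.tan(np.radians(m["vertical_fov"])/2)
    R=cv2.Rodrigues(np.array(m["rvec"],float))[0];return f,m["cx"],m["cy"],R,np.array(m["tvec"],float)
def cast(n,u,v,z):
    f,cx,cy,R,t=cam(n);d=R.T@np.array([(u-cx)/f,(v-cy)/f,1]);c=-R.T@t
    return c+d*(z-c[2])/d[2]
def cloud(n,D):
    f,cx,cy,R,t=cam(n);v,u=np.mgrid[:480,:640]
    P=np.stack([(u-cx)/f*D,(v-cy)/f*D,D],-1)
    return (P-t)@R
E
python3 - <<'E'
from h import *
for n in("top","side"):
    I,D=ctrl.get_image(n);cv2.imwrite(f"pics/{n}0.png",I[...,::-1]);np.savez(f"{n}0.npz",I=I,D=D)
    print(n,cam(n), (D>0).mean())
s=ctrl.get_state();print(s["position"],s["tool_rot"],s["time"],ctrl.grip_point_offset)
E
```

```text
pics
top (np.float64(449.390240577221), 318.2687341278046, 236.76960205349923, array([[-0.00371773, -0.99996461,  0.00754636],
       [-0.99827203,  0.00326867, -0.05867091],
       [ 0.05864417, -0.00775144, -0.99824886]]), array([-0.02842287,  0.56388763,  0.82868365])) 0.9959147135416667
side (np.float64(447.5800524105875), 316.4045288777787, 232.04640777124467, array([[ 0.92411163, -0.38203989, -0.00795112],
       [-0.28009035, -0.66305944, -0.69419131],
       [ 0.25993671,  0.6437373 , -0.71974662]]), array([-0.56479611,  0.16366788,  0.78091245])) 0.9959375
[0.26838823 0.59179376 0.40376112] [-6.63587237e-01 -3.07036151e+00  2.68812134e-03] 0.1 0.1635
```

View pics/top0.png

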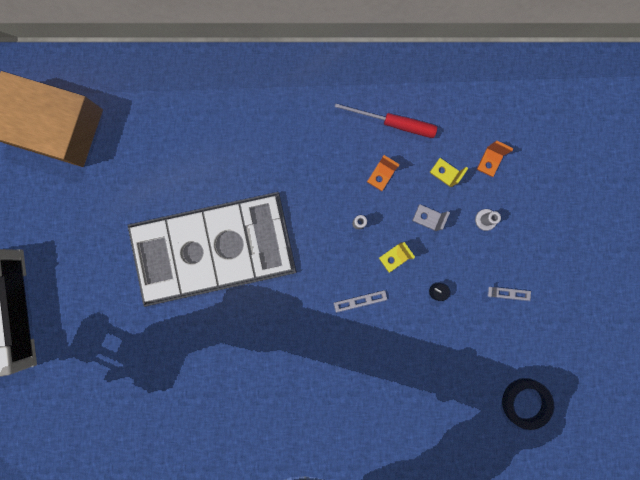

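View pics/side0.png

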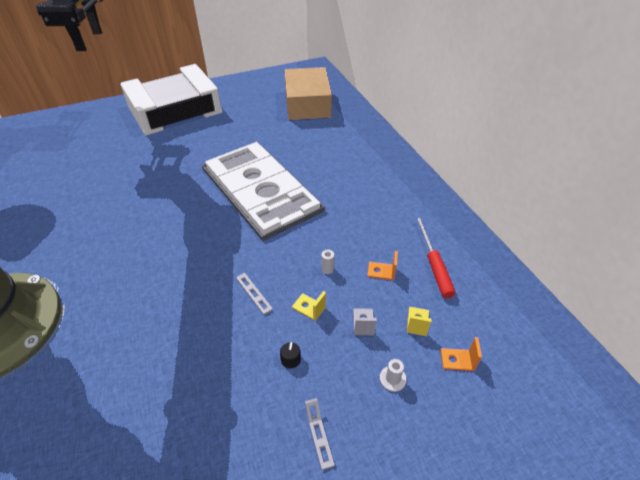

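Top view: the slotted straps are at (360,301), flat and straight, and (510,294), with a raised left end. The sleeves are at (360,222), plain, and (488,219), with a wide flange. The grey angle is at (431,217), with orange and yellow decoys around it, and the knob is at (440,292). The blocks run left to right: rectangle (155,260), small well (192,252), large well (229,244), slot (266,236).

The kit parts are the straight strap, the plain sleeve and the grey angle. I'll measure them and confirm in one enlarged crop.

```bash
cat > meas.py <<'E'
from h import *
def blobs(n,I,D,roi):
    x0,y0,x1,y1=roi;hsv=cv2.cvtColor(I,cv2.COLOR_RGB2HSV)
    return hsv
E
rm meas.py
python3 - <<'E'
from h import *
for n in("top","side"):
    z=np.load(f"{n}0.npz");I,D=z["I"],z["D"];P=cloud(n,D)
    hsv=cv2.cvtColor(I,cv2.COLOR_RGB2HSV)
    grey=((hsv[...,1]<60)&(hsv[...,2]>90)).astype(np.uint8)
    X=P[...,0];Y=P[...,1];Z=P[...,2]
    print(n,"bench z",np.median(Z[(X>.4)&(X<.8)&(abs(Y)<.2)]))
    # colour-independent: height over bench
    m=((Z>.004)&(X>.35)&(X<.85)&(Y<.42)&(Y>-.45)&(Z<.1)|(grey>0)&(X>.35)&(X<.85)&(Y<.42)&(Y>-.45)).astype(np.uint8)
    k,l,st,c=cv2.connectedComponentsWithStats(m)
    for i in range(1,k):
        if st[i,4]<60: continue
        w=l==i; p=P[w]; r=cv2.minAreaRect((p[:,:2]*1000).astype(np.float32))
        print(c[i].round(),st[i,4],"rect mm",np.round(r[0]),np.round(r[1]),round(r[2],1),"z",np.percentile(p[:,2],[5,50,95,99]).round(4))
z=np.load("top0.npz");I=z["I"]
a=cv2.resize(I[190:315,320:545],None,fx=3.5,fy=3.5,interpolation=2)
cv2.imwrite("pics/crop1.png",a[...,::-1])
E
```

```text
top bench z -0.00012063836628548025
[ 80. 125.] 1861 rect mm [764. 403.] [ 34. 121.] 89.5 z [0.0094 0.0543 0.0712 0.0722]
[401. 122.] 884 rect mm [ 655. -142.] [198. 310.] 82.6 z [0.0125 0.0214 0.026  0.0273]
[495. 155.] 423 rect mm [ 719. -368.] [35. 70.] 65.5 z [0.0042 0.0075 0.0454 0.0467]
[384. 170.] 397 rect mm [ 689. -155.] [35. 63.] 57.8 z [0.004  0.0058 0.0445 0.0463]
[449. 173.] 371 rect mm [ 691. -281.] [60. 47.] 58.7 z [0.0002 0.0057 0.0449 0.0462]
[210. 248.] 12655 rect mm [548. 153.] [158. 331.] 12.3 z [0.0084 0.0209 0.0251 0.0263]
[431. 218.] 546 rect mm [ 575. -143.] [ 57. 261.] 14.9 z [0.0013 0.0047 0.0445 0.0459]
[487. 219.] 422 rect mm [ 549. -201.] [ 41. 358.] 17.6 z [0.0024 0.011  0.0453 0.0466]
[360. 222.] 147 rect mm [553. -74.] [ 24. 124.] 48.7 z [0.0097 0.0429 0.0461 0.4865]
[398. 254.] 347 rect mm [ 513. -121.] [ 47. 189.] 13.4 z [-0.      0.0059  0.0445  0.0457]
[440. 291.] 298 rect mm [ 461. -257.] [32. 33.] 16.5 z [0.0101 0.0262 0.0287 0.0294]
[508. 293.] 327 rect mm [ 456. -389.] [89. 18.] 83.7 z [0.0013 0.0048 0.0277 0.0294]
[360. 301.] 397 rect mm [454.
[... 533 characters left out ...]
54. 294.] 416 rect mm [ 441. -109.] [ 21. 109.] 13.4 z [-0.0012  0.0041  0.0063  0.0071]
[314. 305.] 357 rect mm [ 533. -167.] [65. 56.] 35.9 z [-0.0021  0.0131  0.0439  0.045 ]
[364. 321.] 548 rect mm [ 602. -241.] [58. 38.] 66.1 z [0.0003 0.012  0.0434 0.0451]
[418. 325.] 366 rect mm [ 685. -285.] [41. 42.] 54.2 z [-0.0001  0.0258  0.0437  0.0446]
[474. 353.] 312 rect mm [ 739. -364.] [65. 32.] 30.9 z [-0.0013  0.026   0.0443  0.045 ]
[290. 355.] 438 rect mm [ 457. -254.] [33. 46.] 8.7 z [0.0067 0.0258 0.0281 0.0288]
[393. 376.] 661 rect mm [ 597. -348.] [55. 43.] 76.8 z [0.0003 0.0101 0.0441 0.045 ]
[319. 434.] 739 rect mm [ 455. -385.] [102.  20.] 82.3 z [-0.0003  0.0053  0.027   0.0295]
```

View pics/crop1.png

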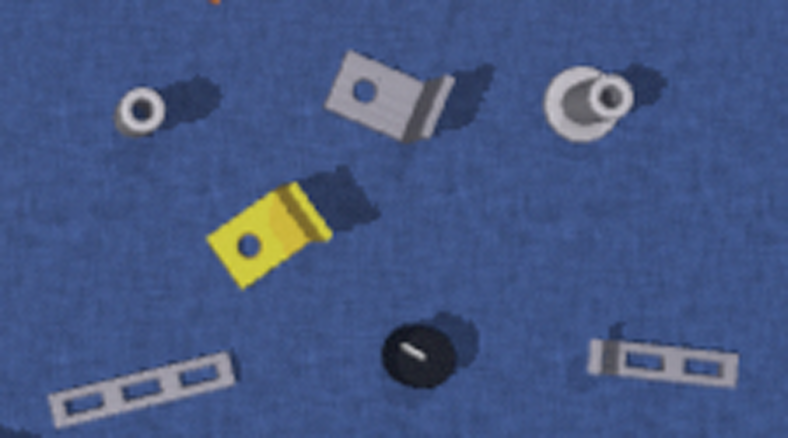

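Confirmed: in the crop the plain sleeve is at (140,110), the straight strap at (143,388), the grey angle at (388,97) with its leg on the right, and the knob at (418,355) with its pointer up. The look-alikes are at (590,103) and (665,362). Next come refined poses from both views.

```bash
cat > meas.py <<'E'
from h import *
W=lambda P,x,y,r:(np.hypot(P[...,0]-x,P[...,1]-y)<r)
def px2w(n,m,z):
    v,u=np.nonzero(m);return np.array([cast(n,a,b,z) for a,b in zip(u,v)])
def rect(p):
    r=cv2.minAreaRect((p[:,:2]*1000).astype(np.float32));b=cv2.boxPoints(r)
    e=max((b[1]-b[0],b[2]-b[1]),key=np.linalg.norm)
    return np.round(r[0],1),np.round(sorted(r[1]),1),round(np.degrees(np.arctan2(e[1],e[0]))%180,1)
def big(m):
    k,l,s,c=cv2.connectedComponentsWithStats(m.astype(np.uint8));return l==1+np.argmax(s[1:,4])
def load(n,live):
    if live: return ctrl.get_image(n)
    z=np.load(n+"0.npz");return z["I"],z["D"]
E
python3 - <<'E'
from meas import *
for n in("top","side"):
    I,D=load(n,0);P=cloud(n,D);Z=P[...,2];h=cv2.cvtColor(I,cv2.COLOR_RGB2HSV)
    grey=(h[...,1]<70)&(h[...,2]>100)
    X,Y=P[...,0],P[...,1]
    print("==",n)
    print("strap",rect(px2w(n,big(grey&W(P,.45,-.1,.09)),.006)))
    a=W(P,.6,-.24,.055)
    am=big(a&grey); f=am&(Z<.009)&(Z>.002); t=a&(Z>.041)&(Z<.05)
    print("angle foot",rect(px2w(n,f,.005)),"leg top",t.sum(),rect(px2w(n,t,.045)),P[t].mean(0).round(4))
    t=W(P,.6,-.095,.03)&(Z>.040)&(Z<.05);p=px2w(n,t,.045)
    print("sleeve top",t.sum(),rect(p),cv2.minEnclosingCircle((p[:,:2]*1000).astype(np.float32)))
    t=W(P,.46,-.255,.04)&(Z>.024)&(Z<.032);p=px2w(n,t,.028);print("knob",t.sum(),rect(p),cv2.minEnclosingCircle((p[:,:2]*1000).astype(np.float32)))
    w=(h[...,1]<60)&(h[...,2]>170)&(Z>.015)&(Z<.03)&(Y>.02)&(Y<.4)&(X>.4)&(X<.72);w=big(cv2.morphologyEx(w.astype(np.uint8),cv2.MORPH_CLOSE,np.ones((5,5))))
    print("blocks top",w.sum(),rect(px2w(n,w,.024)))
    g=(h[...,1]<70)&(h[...,2]<170)&(h[...,2]>60)&(Z<.0205)&(Z>.006)&(Y>.02)&(Y<.36)&(X>.4)&(X<.7)
    k,l,s,c=cv2.connectedComponentsWithStats(g.astype(np.uint8))
    for i in range(1,k):
        if s[i,4]>90:
            q=l==i; z=np.median(Z[q]);print(" pocket",c[i].round(),s[i,4],"z",z.round(4),rect(px2w(n,q,.024)), rect(px2w(n,q,.014)))
E
```

```text
== top
strap (array([ 442.8, -109.1]), array([ 18.7, 100.6]), np.float32(103.7))
angle foot (array([ 602.6, -238.2]), array([34.5, 46.4]), np.float32(66.4)) leg top 56 (array([ 592.6, -260.8]), array([ 5.5, 33.2]), np.float32(155.8)) [ 0.5928 -0.2612  0.0443]
sleeve top 97 (array([ 590.7, -106.4]), array([21.9, 22. ]), np.float32(179.4)) ((590.9822387695312, -107.1095199584961), 11.6997652053833)
knob 230 (array([ 461.1, -256.6]), array([29.6, 31.3]), np.float32(178.8)) ((460.88629150390625, -256.6222229003906), 16.276384353637695)Traceback (most recent call last):
  File "<stdin>", line 15, in <module>
  File "meas.py", line 4, in px2w
    v,u=np.nonzero(m);return np.array([cast(n,a,b,z) for a,b in zip(u,v)])
                                       ~~~~^^^^^^^^^
  File "h.py", line 7, in cast
    f,cx,cy,R,t=cam(n);d=R.T@np.array([(u-cx)/f,(v-cy)/f,1]);c=-R.T@t
                ~~~^^^
  File "h.py", line 4, in cam
    m=ctrl.camera_model(n);f=240/np.tan(np.radians(m["vertical_fov"])/2)
ValueError: time passes only in moves, steps and waits
```

```bash
sed -i 's/^def cam(n)/import functools\n@functools.cache\ndef cam(n)/' h.py
cat > run.py <<'E'
from meas import *
for n in("top","side"):
    I,D=load(n,0);P=cloud(n,D);Z=P[...,2];h=cv2.cvtColor(I,cv2.COLOR_RGB2HSV)
    grey=(h[...,1]<70)&(h[...,2]>100)
    X,Y=P[...,0],P[...,1]
    print("==",n)
    print("strap",rect(px2w(n,big(grey&W(P,.45,-.1,.09)),.006)))
    a=W(P,.6,-.24,.055)
    am=big(a&grey); f=am&(Z<.009)&(Z>.002); t=a&(Z>.041)&(Z<.05)
    print("angle foot",rect(px2w(n,f,.005)),"leg top",t.sum(),rect(px2w(n,t,.045)),P[t].mean(0).round(4))
    t=W(P,.6,-.105,.03)&(Z>.040)&(Z<.05);p=px2w(n,t,.045)
    print("sleeve top",t.sum(),rect(p),cv2.minEnclosingCircle((p[:,:2]*1000).astype(np.float32)))
    t=W(P,.46,-.255,.04)&(Z>.024)&(Z<.032);p=px2w(n,t,.028);print("knob",t.sum(),rect(p),cv2.minEnclosingCircle((p[:,:2]*1000).astype(np.float32)))
    w=(h[...,1]<60)&(h[...,2]>150)&(Z>.015)&(Z<.03)&(Y>.02)&(Y<.4)&(X>.4)&(X<.72);w=big(cv2.morphologyEx(w.astype(np.uint8),cv2.MORPH_CLOSE,np.ones((5,5))))
    print("blocks top",w.sum(),rect(px2w(n,w,.024)))
    g=(h[...,1]<70)&(h[...,2]<170)&(h[...,2]>60)&(Z<.0205)&(Z>.006)&(Y>.02)&(Y<.36)&(X>.4)&(X<.7)
    k,l,s,c=cv2.connectedComponentsWithStats(g.astype(np.uint8))
    for i in range(1,k):
        if s[i,4]>90:
            q=l==i; z=np.median(Z[q]);print(" pocket",c[i].round(),s[i,4],"z",z.round(4),rect(px2w(n,q,.024)), rect(px2w(n,q,.014)))
E
python3 run.py
```

```text
== top
strap (array([ 442.8, -109.1]), array([ 18.7, 100.6]), np.float32(103.7))
angle foot (array([ 602.6, -238.2]), array([34.5, 46.4]), np.float32(66.4)) leg top 56 (array([ 592.6, -260.8]), array([ 5.5, 33.2]), np.float32(155.8)) [ 0.5928 -0.2612  0.0443]
sleeve top 97 (array([ 590.7, -106.4]), array([21.9, 22. ]), np.float32(179.4)) ((590.9822387695312, -107.1095199584961), 11.6997652053833)
knob 230 (array([ 461.1, -256.6]), array([29.6, 31.3]), np.float32(178.8)) ((460.88629150390625, -256.6222229003906), 16.276384353637695)
blocks top 7229 (array([543. , 171.4]), array([139.3, 275.7]), np.float32(102.3))
 pocket [204. 226.] 599 z 0.013 (array([545.7, 169.3]), array([149.4, 287.5]), np.float32(102.5)) (array([546.1, 171.6]), array([151.2, 291. ]), np.float32(102.5))
 pocket [265. 236.] 1285 z 0.0135 (array([565.6,  68.9]), array([ 40.2, 120.1]), np.float32(13.8)) (array([566.2,  70. ]), array([ 40.7, 121.5]), np.float32(13.8))
 pocket [210. 248.] 129 z 0.0139 (array([543.3, 171.3]), array([  4.2, 137.5]), np.float32(12.3)) (array([543.7, 173.7]), array([  4.3, 139.2]), np.floa
[... 1384 characters left out ...]
6, 163.9]), array([142.9, 280.4]), np.float32(102.3))
 pocket [237. 158.] 345 z 0.0128 (array([518.5, 270.7]), array([45.4, 76.2]), np.float32(12.3)) (array([520.9, 284.3]), array([46.1, 77.4]), np.float32(12.3))
 pocket [270. 208.] 1259 z 0.0121 (array([537. , 151.1]), array([157. , 290.6]), np.float32(102.3)) (array([539.6, 162.9]), array([159.4, 295.1]), np.float32(102.3))
 pocket [251. 173.] 123 z 0.0098 (array([533. , 202.1]), array([29.4, 39.3]), np.float32(157.0)) (array([535.6, 214.6]), array([29.8, 39.9]), np.float32(157.0))
 pocket [267. 189.] 230 z 0.0128 (array([547.3, 134.8]), array([40.8, 50.2]), np.float32(157.0)) (array([550.1, 146.3]), array([41.4, 51. ]), np.float32(157.0))
```

```bash
cat > go.py <<'E'
import sys,numpy as np,cv2
from bench import ctrl
s=ctrl.get_state();R=cv2.Rodrigues(np.array(s["tool_rot"],float))[0];p=np.array(s["position"])
print("t",s["time"],"tcp",p.round(4),"closing deg",np.degrees(np.arctan2(R[1,1],R[0,1])).round(2),"q",np.round(s["joint_positions"],2),"grip",round(s["grip_width"],3),round(s["grip_force"],1))
for a in sys.argv[1:]:
    x,y,z,c=map(float,a.split(","))
    d=R.T@(np.array([x,y,z])-p);w=np.degrees(np.arctan2(R[1,1],R[0,1]));e=(c-w+90)%180-90
    print(a,"-> d",d.round(4),"turn",round(-np.radians(e),3),"alt",round(-np.radians(e-np.sign(e)*180),3))
E
python3 go.py .55,.2,.4,65.7 .443,-.109,.26,13.7
```

```text
t 0.1 tcp [0.2684 0.5918 0.4038] closing deg 65.61 q [-1.13  0.32 -0.07  1.45  0.02  1.37 -0.06] grip 1.002 0.0
.55,.2,.4,65.7 -> d [-0.4183 -0.2405  0.0042] turn -0.002 alt 3.14
.443,-.109,.26,13.7 -> d [-0.4484 -0.5659  0.1448] turn 0.906 alt -2.236
```

The rows are not in the units I measure in: shifts go in shares of 750 mm and turns go in shares of 2 rad. I convert before sending: -0.566 m / 0.75 = -0.7547, -0.448 m / 0.75 = -0.5973, 0.906 rad / 2 = 0.453.

Request:
advance:
  segments: {"ticks": [[-0.2667,-0.1333,0,0,1],[-0.2667,-0.1333,0,0,1],[-0.2667,-0.1333,0,0,1],[-0.2667,-0.1333,0,0,1],[-0.2667,-0.1333,0,0,1],[-0.56,-0.32,0,0.25,1],[-0.56,-0.32,0,0.25,1],[-0.56,-0.32,0,0.25,1],[-0.56,-0.32,0,0.25,1],[-0.56,-0.32,0,0.25,1],[-0.56,-0.32,0,0.25,1],[-0.56,-0.32,0,0.25,1],[-0.5973,-0.7547,0.16,0.453,0.5],[-0.5973,-0.7547,0.16,0.453,0.5],[-0.5973,-0.7547,0.16,0.453,0.5],[-0.5973,-0.7547,0.16,0.453,0.5],[-0.5973,-0.7547,0.16,0.453,0.5],[-0.5973,-0.7547,0.1933,0.453,0.5],[-0.5973,-0.7547,0.1933,0.453,0.5],[-0.5973,-0.7547,0.1933,0.453,0.5]]}
  force: 40

```text
time: 2.1
position: [0.4396, -0.1105, 0.257]
tool_rot: [-1.942, -2.464, 0.005]
ft_force: [-0.1, 0.7, 0.6]
grip_width: 0.509
grip_force: 0.0
```

```bash
python3 go.py .443,-.109,.26,13.7
```

```text
t 2.1 tcp [ 0.4396 -0.1105  0.257 ] closing deg 13.5 q [-0.35  0.03  0.55  2.11 -0.02  1.01  0.44] grip 0.509 0.0
.443,-.109,.26,13.7 -> d [ 0.0006  0.0036 -0.003 ] turn -0.003 alt 3.138
```

In the tool's units: 0.05 m / 0.75 = 0.0667, 0.0035 m / 0.75 = 0.0047.

Request:
advance:
  segments: {"ticks": [[0.0007,0.0047,0.0667,0,0.5],[0.0007,0.0047,0.0667,0,0.5],[0.0007,0.0047,0.0667,0,0.5]]}

```text
time: 2.4
position: [0.4461, -0.1054, 0.2096]
tool_rot: [-1.936, -2.472, 0.002]
ft_force: [0.1, 0.0, -0.1]
grip_width: 0.496
grip_force: 0.0
```

```bash
python3 - <<'E'
from h import *
I,_=ctrl.get_image("side");J,_=ctrl.get_image("top")
a=cv2.resize(I[210:360,180:340],None,fx=4,fy=4,interpolation=2)[:600,:400];a=cv2.resize(I[220:340,190:310],(400,400),interpolation=2);b=cv2.resize(J[240:360,300:420],(400,400),interpolation=2)
cv2.imwrite("pics/c2.png",np.hstack([a,b])[...,::-1])
E
python3 go.py .443,-.109,.184,13.7
```

```text
t 2.5 tcp [ 0.4472 -0.1062  0.2115] closing deg 13.83 q [-0.34  0.12  0.55  2.14 -0.08  0.9   0.49] grip 0.5 0.0
.443,-.109,.184,13.7 -> d [-0.0017 -0.0049  0.0275] turn 0.002 alt -3.139
```

View pics/c2.png

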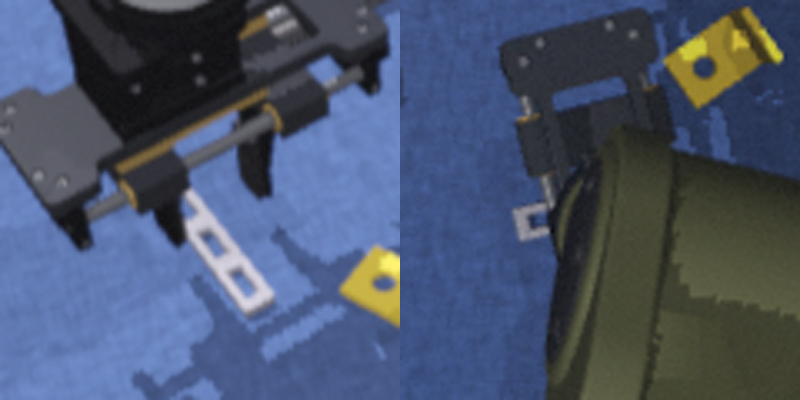

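Side half: fingertips at about full-frame (242,293) and (268,278), straddling the strap, which sits nearer the left (−x) finger. The top half is occluded by the arm. I'll check the side camera's offset by projecting the fingertips.

```bash
python3 - <<'E'
from h import *
f,cx,cy,R,t=cam("side");s=ctrl.get_state();T=cv2.Rodrigues(np.array(s["tool_rot"],float))[0];p=np.array(s["position"])
for k in(-1,0,1):
    q=p+T@np.array([0,k*.027,.182]);c=R@q+t;print(k,q.round(4),(cx+f*c[0]/c[2]).round(1),(cy+f*c[1]/c[2]).round(1))
print(cast("side",255.5,286,.0295))
E
```

```text
-1 [ 0.4215 -0.1125  0.0294] 242.0 288.1
0 [ 0.4477 -0.1061  0.0295] 255.0 280.9
1 [ 0.474  -0.0996  0.0296] 267.8 273.8
[ 0.44510428 -0.1174668   0.0295    ]
```

The side camera is the biased one: it shows known fingertips about 5 px low, the same direction as its disagreement with the top view. I'll trust the top camera.

In the tool's units: 0.027 m / 0.75 = 0.036, 0.015 m / 0.75 = 0.02.

Request:
advance:
  segments: {"ticks": [[-0.002,-0.006,0.02,0,0.5],[-0.002,-0.006,0.036,0,0.5],[-0.002,-0.006,0.036,0,0.5],[-0.002,-0.006,0.036,0,0.5],[-0.002,-0.006,0.036,0,0],[-0.002,-0.006,0.036,0,0],[-0.002,-0.006,0.036,0,0],[-0.002,-0.006,0.036,0,0],[-0.002,-0.006,0.036,0,0],[-0.002,-0.006,0.036,0,0]]}
  force: 40

```text
time: 3.5
position: [0.442, -0.1098, 0.1829]
tool_rot: [-1.941, -2.47, -0.0]
ft_force: [-1.3, -0.5, 1.0]
grip_width: 0.198
grip_force: 40.0
```

```bash
python3 go.py .5654,.0692,.28,-77.7
```

```text
t 3.5 tcp [ 0.442  -0.1098  0.1829] closing deg 13.69 q [-0.33  0.17  0.55  2.16 -0.12  0.84  0.53] grip 0.198 40.0
.5654,.0692,.28,-77.7 -> d [ 0.1447  0.1622 -0.0971] turn -1.547 alt 1.595
```

In the tool's units: 0.162 m / 0.75 = 0.216, 0.145 m / 0.75 = 0.1933, 1.595 rad / 2 = 0.7975.

Request:
advance:
  segments: {"ticks": [[0,0,-0.0667,0,0],[0,0,-0.1293,0.075,0],[0.1933,0.216,-0.1293,0.7975,0],[0.1933,0.216,-0.1293,0.7975,0],[0.1933,0.216,-0.1293,0.7975,0],[0.1933,0.216,-0.1293,0.7975,0],[0.1933,0.216,-0.1293,0.7975,0],[0.1933,0.216,-0.1293,0.7975,0],[0.1933,0.216,-0.1293,0.7975,0],[0.1933,0.216,-0.1293,0.7975,0],[0.1933,0.216,-0.1293,0.7975,0],[0.1933,0.216,-0.1293,0.7975,0],[0.1933,0.216,-0.1293,0.7975,0],[0.1933,0.216,-0.1293,0.7975,0],[0.1933,0.216,-0.1293,0.7975,0],[0.1933,0.216,-0.0667,0.7975,0],[0.1933,0.216,-0.0667,0.7975,0],[0.1933,0.216,-0.0667,0.7975,0]]}

```text
time: 5.3
position: [0.5647, 0.0693, 0.2324]
tool_rot: [3.123, 0.337, -0.003]
ft_force: [0.2, -0.1, -0.3]
grip_width: 0.197
grip_force: 40.0
```

```bash
python3 go.py .5654,.0692,.198,-77.7
python3 - <<'E'
from h import *
I,_=ctrl.get_image("side");J,_=ctrl.get_image("top")
a=cv2.resize(I[140:260,200:320],(400,400),interpolation=2);b=cv2.resize(J[180:300,200:320],(400,400),interpolation=2)
cv2.imwrite("pics/c3.png",np.hstack([a,b])[...,::-1])
E
```

```text
t 5.3 tcp [0.5647 0.0693 0.2324] closing deg -77.67 q [-0.64  0.33  0.56  1.86 -0.2   1.01 -1.36] grip 0.197 40.0
.5654,.0692,.198,-77.7 -> d [0.0007 0.0002 0.0344] turn 0.001 alt -3.141
```

View pics/c3.png

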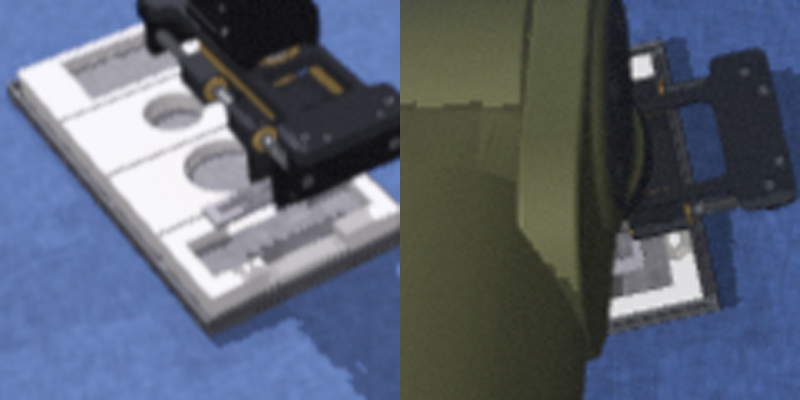

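The strap hangs level over the slot in both halves, with its end at (220,210) in the side half and (630,260) in the top half, lined up with the slot. Lowering.

In the tool's units: 0.035 m / 0.75 = 0.0467, 0.034 m / 0.75 = 0.0453.

Request:
advance:
  segments: {"ticks": [[0.0007,0,0.0267,0,0],[0.0007,0,0.0427,0,0],[0.0007,0,0.0453,0,0],[0.0007,0,0.0467,0,0],[0.0007,0,0.0467,0,0],[0.0007,0,0.0467,0,0]]}

```text
time: 6.0
position: [0.5659, 0.0696, 0.1985]
tool_rot: [-3.123, -0.337, -0.002]
ft_force: [-0.6, -0.3, -0.6]
grip_width: 0.197
grip_force: 40.0
```

```bash
python3 go.py .5654,.0692,.198,-77.7
```

```text
t 6.0 tcp [0.5659 0.0696 0.1985] closing deg -77.69 q [-0.63  0.38  0.54  1.88 -0.24  0.94 -1.33] grip 0.197 40.0
.5654,.0692,.198,-77.7 -> d [-0.0006  0.0003  0.0005] turn 0.0 alt -3.141
```

In the tool's units: -0.1 m / 0.75 = -0.1333, -0.06 m / 0.75 = -0.08.

Request:
advance:
  segments: {"ticks": [[0,0,0.0013,0,0],[0,0,0.002,0,0],[0,0,0.002,0,0],[0,0,0.002,0,0.34],[0,0,0.002,0,0.34],[0,0,0.002,0,0.34],[0,0,0.002,0,0.34],[0,0,-0.04,0,0.34],[0,0,-0.08,0,0.34],[0,0,-0.1333,0,0.34],[0,0,-0.1333,0,0.34],[0,0,-0.1333,0,0.34]]}

```text
time: 7.2
position: [0.5656, 0.0694, 0.2981]
tool_rot: [-3.123, -0.337, -0.002]
ft_force: [-0.0, -0.3, -0.3]
grip_width: 0.342
grip_force: 0.0
```

```bash
python3 go.py .5927,-.261,.29,-23.8
```

```text
t 7.2 tcp [0.5656 0.0694 0.2981] closing deg -77.7 q [-0.67  0.25  0.58  1.81 -0.15  1.13 -1.4 ] grip 0.342 0.0
.5927,-.261,.29,-23.8 -> d [-0.0439  0.3286  0.008 ] turn -0.941 alt 2.201
```

In the tool's units: 0.329 m / 0.75 = 0.4387, -0.044 m / 0.75 = -0.0587, -0.941 rad / 2 = -0.4705.

Request:
advance:
  segments: {"ticks": [[-0.0587,0.4387,0.0107,-0.4705,0.65],[-0.0587,0.4387,0.0107,-0.4705,0.65],[-0.0587,0.4387,0.0107,-0.4705,0.65],[-0.0587,0.4387,0.0107,-0.4705,0.65],[-0.0587,0.4387,0.0107,-0.4705,0.65],[-0.0587,0.4387,0.0107,-0.4705,0.65],[-0.0587,0.4387,0.0107,-0.4705,0.65],[-0.0587,0.4387,0.0107,-0.4705,0.65],[-0.0587,0.4387,0.0107,-0.4705,0.65],[-0.0587,0.4387,0.0107,-0.4705,0.65],[-0.0587,0.4387,0.0107,-0.4705,0.65],[-0.0587,0.4387,0.0467,-0.4705,0.65],[-0.0587,0.4387,0.0467,-0.4705,0.65],[-0.0587,0.4387,0.0467,-0.4705,0.65],[-0.0587,0.4387,0.0467,-0.4705,0.65]]}

```text
time: 8.7
position: [0.5933, -0.2605, 0.2638]
tool_rot: [2.63, 1.717, 0.002]
ft_force: [-0.7, 0.7, -0.1]
grip_width: 0.648
grip_force: 0.0
```

```bash
python3 go.py .5927,-.261,.202,-23.8
python3 - <<'E'
from meas import *
I,_=ctrl.get_image("side");J,D=ctrl.get_image("top")
a=cv2.resize(I[250:370,300:420],(400,400),interpolation=2);b=cv2.resize(J[180:300,200:320],(400,400),interpolation=2)
cv2.imwrite("pics/c4.png",np.hstack([a,b])[...,::-1])
P=cloud("top",D);t=np.array([.5654,.0692]);q=(P[...,:2]-t)@np.array([[.977,-.213],[.213,.977]])
m=(abs(q[...,0])<.058)&(abs(q[...,1])<.017);print(np.percentile(P[m][:,2],[10,30,50,70,90]).round(4))
E
```

```text
t 8.7 tcp [ 0.5933 -0.2605  0.2638] closing deg -23.71 q [-0.06  0.46  0.56  1.64 -0.26  1.12  0.15] grip 0.648 0.0
.5927,-.261,.202,-23.8 -> d [-0.0007 -0.0004  0.0618] turn 0.002 alt -3.14
[0.012  0.0134 0.0146 0.0173 0.0201]
```

View pics/c4.png

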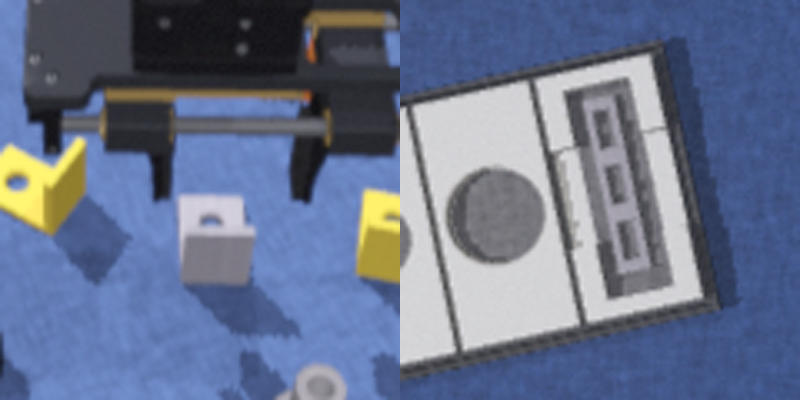

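The strap lies flat in the slot (right half, around (617,185)). The fingers (left half, (160,190) and (300,190)) straddle the grey leg at (215,240), and the yellow decoys are clear. Descending.

In the tool's units: 0.062 m / 0.75 = 0.0827, 0.04 m / 0.75 = 0.0533.

Request:
advance:
  segments: {"ticks": [[-0.0007,-0.0007,0.0533,0,0.65],[-0.0007,-0.0007,0.0827,0,0.65],[-0.0007,-0.0007,0.0827,0,0.65],[-0.0007,-0.0007,0.0827,0,0.65],[-0.0007,-0.0007,0.0827,0,0],[-0.0007,-0.0007,0.0827,0,0],[-0.0007,-0.0007,0.0827,0,0],[-0.0007,-0.0007,0.0827,0,0],[-0.0007,-0.0007,0.0827,0,0],[-0.0007,-0.0007,0.0827,0,0]]}
  force: 40

```text
time: 9.8
position: [0.5923, -0.2616, 0.2016]
tool_rot: [2.631, 1.716, 0.001]
ft_force: [-1.2, 0.6, 4.4]
grip_width: 0.383
grip_force: 40.0
```

```bash
python3 go.py
python3 - <<'E'
import numpy as np
# leg target: block centre + 22.5mm along yaw 192.3
a=np.radians(192.3);print(np.array([.5207,.2738])+.0225*np.array([np.cos(a),np.sin(a)]))
E
python3 go.py .4987,.269,.3,-77.7
```

```text
t 9.8 tcp [ 0.5923 -0.2616  0.2016] closing deg -23.78 q [-0.04  0.52  0.53  1.68 -0.3   1.02  0.18] grip 0.383 40.0
[0.49871647 0.26900682]
t 9.8 tcp [ 0.5923 -0.2616  0.2016] closing deg -23.78 q [-0.04  0.52  0.53  1.68 -0.3   1.02  0.18] grip 0.383 40.0
.4987,.269,.3,-77.7 -> d [ 0.4479 -0.2995 -0.0986] turn 0.941 alt -2.201
```

In the tool's units: 0.448 m / 0.75 = 0.5973, -0.3 m / 0.75 = -0.4, 0.941 rad / 2 = 0.4705.

Request:
advance:
  segments: {"ticks": [[0,0,-0.0667,0,0],[0,0,-0.132,0,0],[0.5973,-0.4,-0.132,0.4705,0],[0.5973,-0.4,-0.132,0.4705,0],[0.5973,-0.4,-0.132,0.4705,0],[0.5973,-0.4,-0.132,0.4705,0],[0.5973,-0.4,-0.132,0.4705,0],[0.5973,-0.4,-0.132,0.4705,0],[0.5973,-0.4,-0.132,0.4705,0],[0.5973,-0.4,-0.132,0.4705,0],[0.5973,-0.4,-0.132,0.4705,0],[0.5973,-0.4,-0.132,0.4705,0],[0.5973,-0.4,-0.132,0.4705,0],[0.5973,-0.4,-0.132,0.4705,0],[0.5973,-0.4,-0.132,0.4705,0],[0.5973,-0.4,-0.132,0.4705,0],[0.5973,-0.4,-0.0733,0.4705,0],[0.5973,-0.4,-0.0733,0.4705,0],[0.5973,-0.4,-0.0733,0.4705,0],[0.5973,-0.4,-0.0733,0.4705,0]]}

```text
time: 11.8
position: [0.4992, 0.2686, 0.2573]
tool_rot: [-3.123, -0.334, -0.003]
ft_force: [-0.6, 0.8, 0.2]
grip_width: 0.383
grip_force: 40.0
```

```bash
python3 go.py .4987,.269,.2156,-77.7
python3 - <<'E'
from h import *
I,_=ctrl.get_image("side");J,_=ctrl.get_image("top")
a=cv2.resize(I[90:210,170:290],(400,400),interpolation=2);b=cv2.resize(J[200:320,100:220],(400,400),interpolation=2)
cv2.imwrite("pics/c5.png",np.hstack([a,b])[...,::-1])
E
```

```text
t 11.8 tcp [0.4992 0.2686 0.2573] closing deg -77.8 q [-0.92  0.28  0.44  1.85 -0.14  1.04 -1.79] grip 0.383 40.0
.4987,.269,.2156,-77.7 -> d [-0.0005 -0.0005  0.0417] turn -0.002 alt 3.14
```

View pics/c5.png

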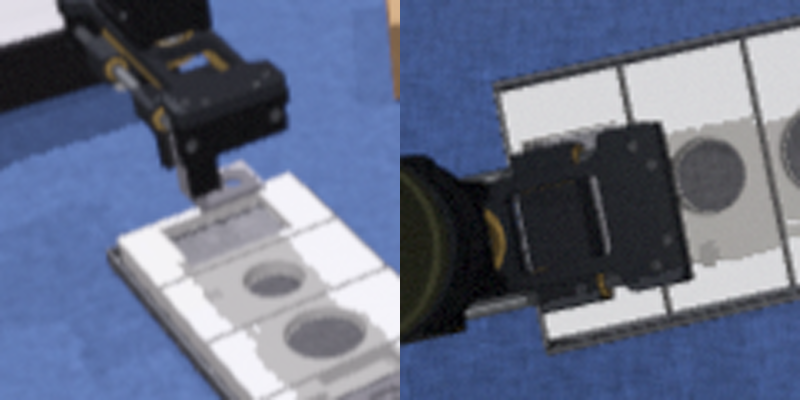

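The bracket is held level over the rectangular pocket (left half, foot at (235,190)). Lowering.

In the tool's units: 0.041 m / 0.75 = 0.0547, 0.04 m / 0.75 = 0.0533.

Request:
advance:
  segments: {"ticks": [[-0.0007,0,0.0267,0,0],[-0.0007,0,0.048,0,0],[-0.0007,0,0.052,0,0],[-0.0007,0,0.0533,0,0],[-0.0007,0,0.0547,0,0],[-0.0007,0,0.0547,0,0],[-0.0007,0,0.0547,0,0]]}

```text
time: 12.6
position: [0.498, 0.2695, 0.2156]
tool_rot: [-3.123, -0.337, -0.002]
ft_force: [-0.7, 0.4, 0.6]
grip_width: 0.384
grip_force: 40.0
```

```bash
python3 go.py .4987,.269,.2156,-77.7
```

```text
t 12.6 tcp [0.498  0.2695 0.2156] closing deg -77.69 q [-0.91  0.33  0.43  1.88 -0.16  0.97 -1.77] grip 0.384 40.0
.4987,.269,.2156,-77.7 -> d [ 0.0006  0.0007 -0.    ] turn 0.0 alt -3.141
```

In the tool's units: 0.001 m / 0.75 = 0.0013, 0.0005 m / 0.75 = 0.0007.

Request:
advance:
  segments: {"ticks": [[0,0,0.0007,0,0],[0,0,0.0013,0,0],[0,0,0.0013,0,0],[0,0,0.0013,0,0]]}

```text
time: 13.0
position: [0.4981, 0.2695, 0.2155]
tool_rot: [-3.122, -0.337, -0.001]
ft_force: [-2.3, -2.2, 8.7]
grip_width: 0.383
grip_force: 40.0
```

```bash
python3 go.py .4987,.269,.2156,-77.7
```

```text
t 13.0 tcp [0.4981 0.2695 0.2155] closing deg -77.69 q [-0.91  0.33  0.43  1.88 -0.17  0.97 -1.77] grip 0.383 40.0
.4987,.269,.2156,-77.7 -> d [ 0.0005  0.0006 -0.0001] turn 0.0 alt -3.141
```

Contact at 8.7 N, at the expected height. Releasing.

In the tool's units: -0.09 m / 0.75 = -0.12, -0.08 m / 0.75 = -0.1067.

Request:
advance:
  segments: {"ticks": [[0,0,0,0,0.65],[0,0,0,0,0.65],[0,0,0,0,0.65],[0,0,0,0,0.65],[0,0,-0.0533,0,0.65],[0,0,-0.1067,0,0.65],[0,0,-0.12,0,0.65],[0,0,-0.12,0,0.65],[0,0,-0.12,0,0.65]]}

```text
time: 13.9
position: [0.4972, 0.2692, 0.3027]
tool_rot: [3.123, 0.337, -0.002]
ft_force: [0.5, -0.2, -0.7]
grip_width: 0.651
grip_force: 0.0
```

```bash
python3 go.py .5909,-.1067,.265,-20
```

```text
t 13.9 tcp [0.4972 0.2692 0.3027] closing deg -77.68 q [-0.94  0.23  0.45  1.81 -0.11  1.13 -1.81] grip 0.651 0.0
.5909,-.1067,.265,-20 -> d [0.0115 0.3872 0.0378] turn -1.007 alt 2.135
```

In the tool's units: 0.387 m / 0.75 = 0.516, 0.038 m / 0.75 = 0.0507, -1.007 rad / 2 = -0.5035.

Request:
advance:
  segments: {"ticks": [[0.016,0.516,0,-0.5035,0.5],[0.016,0.516,0,-0.5035,0.5],[0.016,0.516,0,-0.5035,0.5],[0.016,0.516,0,-0.5035,0.5],[0.016,0.516,0,-0.5035,0.5],[0.016,0.516,0,-0.5035,0.5],[0.016,0.516,0,-0.5035,0.5],[0.016,0.516,0,-0.5035,0.5],[0.016,0.516,0,-0.5035,0.5],[0.016,0.516,0,-0.5035,0.5],[0.016,0.516,0,-0.5035,0.5],[0.016,0.516,0,-0.5035,0.5],[0.016,0.516,0.0507,-0.5035,0.5],[0.016,0.516,0.0507,-0.5035,0.5],[0.016,0.516,0.0507,-0.5035,0.5]]}

```text
time: 15.4
position: [0.5915, -0.1046, 0.2653]
tool_rot: [-2.57, -1.804, 0.002]
ft_force: [0.7, -0.3, -0.5]
grip_width: 0.499
grip_force: 0.0
```

```bash
python3 go.py .5909,-.1067,.202,-20
python3 - <<'E'
from h import *
I,_=ctrl.get_image("side");J,_=ctrl.get_image("top")
a=cv2.resize(I[200:320,270:390],(400,400),interpolation=2);b=cv2.resize(J[200:320,100:220],(400,400),interpolation=2)
cv2.imwrite("pics/c6.png",np.hstack([a,b])[...,::-1])
E
```

```text
t 15.4 tcp [ 0.5915 -0.1046  0.2653] closing deg -19.87 q [-0.33  0.36  0.56  1.76 -0.21  1.09 -0.05] grip 0.499 0.0
.5909,-.1067,.202,-20 -> d [-0.0021  0.0003  0.0633] turn 0.002 alt -3.139
```

View pics/c6.png

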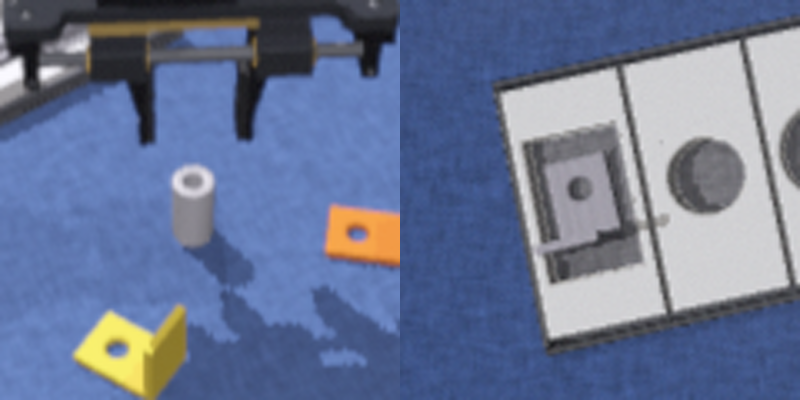

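The bracket sits on its foot inside the pocket (right half, (580,195)). The plain sleeve at (193,205) is between the fingers. Descending.

In the tool's units: 0.062 m / 0.75 = 0.0827, 0.03 m / 0.75 = 0.04.

Request:
advance:
  segments: {"ticks": [[-0.0027,0.0007,0.04,0,0.5],[-0.0027,0.0007,0.0827,0,0.5],[-0.0027,0.0007,0.0827,0,0.5],[-0.0027,0.0007,0.0827,0,0.5],[-0.0027,0.0007,0.0827,0,0],[-0.0027,0.0007,0.0827,0,0],[-0.0027,0.0007,0.0827,0,0],[-0.0027,0.0007,0.0827,0,0],[-0.0027,0.0007,0.0827,0,0],[-0.0027,0.0007,0.0827,0,0]]}
  force: 30

```text
time: 16.5
position: [0.5921, -0.1083, 0.2049]
tool_rot: [2.573, 1.802, 0.002]
ft_force: [-1.1, 0.7, 6.5]
grip_width: 0.267
grip_force: 30.0
```

```bash
python3 go.py .5356,.2055,.3,-77.7
```

```text
t 16.5 tcp [ 0.5921 -0.1083  0.2049] closing deg -19.99 q [-0.3   0.43  0.53  1.8  -0.26  0.98 -0.01] grip 0.267 30.0
.5356,.2055,.3,-77.7 -> d [ 0.2757 -0.1603 -0.0951] turn 1.007 alt -2.134
```

In the tool's units: 0.276 m / 0.75 = 0.368, -0.16 m / 0.75 = -0.2133, 1.007 rad / 2 = 0.5035.

Request:
advance:
  segments: {"ticks": [[0,0,-0.0667,0,0],[0,0,-0.1267,0,0],[0.368,-0.2133,-0.1267,0.5035,0],[0.368,-0.2133,-0.1267,0.5035,0],[0.368,-0.2133,-0.1267,0.5035,0],[0.368,-0.2133,-0.1267,0.5035,0],[0.368,-0.2133,-0.1267,0.5035,0],[0.368,-0.2133,-0.1267,0.5035,0],[0.368,-0.2133,-0.1267,0.5035,0],[0.368,-0.2133,-0.1267,0.5035,0],[0.368,-0.2133,-0.1267,0.5035,0],[0.368,-0.2133,-0.1267,0.5035,0],[0.368,-0.2133,-0.1267,0.5035,0],[0.368,-0.2133,-0.1267,0.5035,0],[0.368,-0.2133,-0.0733,0.5035,0],[0.368,-0.2133,-0.0733,0.5035,0],[0.368,-0.2133,-0.0733,0.5035,0],[0.368,-0.2133,-0.0733,0.5035,0]]}

```text
time: 18.3
position: [0.5364, 0.2056, 0.2602]
tool_rot: [-3.123, -0.336, -0.003]
ft_force: [0.0, 0.0, -0.1]
grip_width: 0.271
grip_force: 30.0
```

```bash
python3 go.py .5356,.2055,.2149,-77.7
python3 - <<'E'
from h import *
I,_=ctrl.get_image("side");J,_=ctrl.get_image("top")
a=cv2.resize(I[100:220,190:310],(400,400),interpolation=2);b=cv2.resize(J[200:320,130:250],(400,400),interpolation=2)
cv2.imwrite("pics/c7.png",np.hstack([a,b])[...,::-1])
E
```

```text
t 18.3 tcp [0.5364 0.2056 0.2602] closing deg -77.73 q [-0.88  0.3   0.54  1.83 -0.18  1.06 -1.63] grip 0.271 30.0
.5356,.2055,.2149,-77.7 -> d [-0.0009 -0.0001  0.0453] turn -0.001 alt 3.141
```

View pics/c7.png

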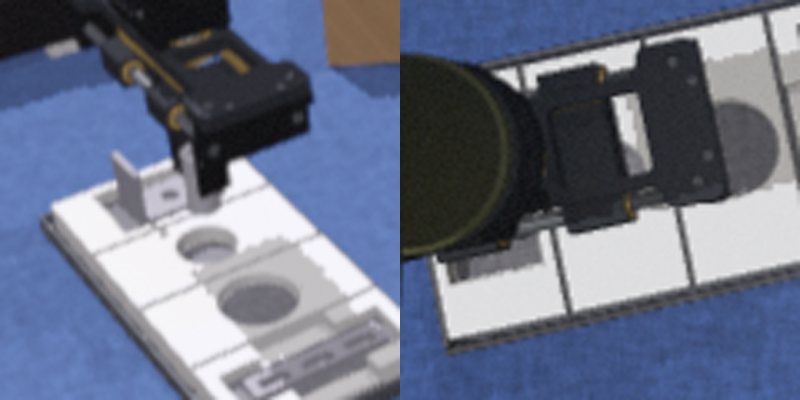

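The sleeve is held upright over the small well (left half, sleeve (205,190), well (205,245)), clear of the bracket. Lowering.

In the tool's units: 0.044 m / 0.75 = 0.0587, 0.043 m / 0.75 = 0.0573.

Request:
advance:
  segments: {"ticks": [[-0.0013,0,0.0333,0,0],[-0.0013,0,0.0533,0,0],[-0.0013,0,0.0573,0,0],[-0.0013,0,0.0587,0,0],[-0.0013,0,0.0587,0,0],[-0.0013,0,0.0587,0,0]]}

```text
time: 19.0
position: [0.535, 0.2057, 0.2153]
tool_rot: [-3.123, -0.337, -0.002]
ft_force: [0.0, 0.6, 0.1]
grip_width: 0.268
grip_force: 30.0
```

Request:
advance:
  segments: {"ticks": [[0,0,0.0013,0,0],[0,0,0.002,0,0],[0,0,0.002,0,0],[0,0,0.002,0,0]]}

```text
time: 19.4
position: [0.5352, 0.2057, 0.2149]
tool_rot: [-3.122, -0.336, -0.002]
ft_force: [-1.8, -0.2, 7.5]
grip_width: 0.266
grip_force: 30.0
```

```bash
python3 go.py .5356,.2055,.2149,-77.7
```

```text
t 19.4 tcp [0.5352 0.2057 0.2149] closing deg -77.7 q [-0.86  0.36  0.52  1.86 -0.21  0.97 -1.6 ] grip 0.266 30.0
.5356,.2055,.2149,-77.7 -> d [ 0.0003  0.0002 -0.    ] turn 0.0 alt -3.142
```

In the tool's units: -0.1 m / 0.75 = -0.1333, -0.08 m / 0.75 = -0.1067.

Request:
advance:
  segments: {"ticks": [[0,0,0,0,0.42],[0,0,0,0,0.42],[0,0,0,0,0.42],[0,0,0,0,0.42],[0,0,-0.0533,0,0.42],[0,0,-0.1067,0,0.42],[0,0,-0.1333,0,0.42],[0,0,-0.1333,0,0.42],[0,0,-0.1333,0,0.42]]}

```text
time: 20.3
position: [0.5345, 0.2056, 0.3131]
tool_rot: [-3.123, -0.337, -0.0]
ft_force: [-0.4, 0.7, -1.3]
grip_width: 0.416
grip_force: 0.0
```

```bash
python3 go.py .461,-.2567,.25,-30
```

```text
t 20.3 tcp [0.5345 0.2056 0.3131] closing deg -77.69 q [-0.9   0.24  0.56  1.78 -0.14  1.16 -1.65] grip 0.416 0.0
.461,-.2567,.25,-30 -> d [-0.1705  0.436   0.063 ] turn -0.832 alt 2.309
```

In the tool's units: 0.436 m / 0.75 = 0.5813, -0.17 m / 0.75 = -0.2267, -0.832 rad / 2 = -0.416.

Request:
advance:
  segments: {"ticks": [[-0.2267,0.5813,0,-0.416,0.7],[-0.2267,0.5813,0,-0.416,0.7],[-0.2267,0.5813,0,-0.416,0.7],[-0.2267,0.5813,0,-0.416,0.7],[-0.2267,0.5813,0,-0.416,0.7],[-0.2267,0.5813,0,-0.416,0.7],[-0.2267,0.5813,0,-0.416,0.7],[-0.2267,0.5813,0,-0.416,0.7],[-0.2267,0.5813,0,-0.416,0.7],[-0.2267,0.5813,0,-0.416,0.7],[-0.2267,0.5813,0,-0.416,0.7],[-0.2267,0.5813,0,-0.416,0.7],[-0.2267,0.5813,0,-0.416,0.7],[-0.2267,0.5813,0.084,-0.416,0.7],[-0.2267,0.5813,0.084,-0.416,0.7],[-0.2267,0.5813,0.084,-0.416,0.7],[-0.2267,0.5813,0.084,-0.416,0.7]]}

```text
time: 22.0
position: [0.4621, -0.2562, 0.251]
tool_rot: [2.72, 1.572, 0.0]
ft_force: [0.4, 0.5, 0.3]
grip_width: 0.701
grip_force: 0.0
```

```bash
python3 go.py .461,-.2567,.194,-30
python3 - <<'E'
from h import *
I,_=ctrl.get_image("side");J,_=ctrl.get_image("top")
a=cv2.resize(I[290:410,230:350],(400,400),interpolation=2);b=cv2.resize(J[190:310,130:250],(400,400),interpolation=2)
cv2.imwrite("pics/c8.png",np.hstack([a,b])[...,::-1])
E
```

```text
t 22.0 tcp [ 0.4621 -0.2562  0.251 ] closing deg -29.96 q [-0.28  0.26  0.83  1.95 -0.22  1.02  0.13] grip 0.701 0.0
.461,-.2567,.194,-30 -> d [-0.001  -0.0007  0.057 ] turn 0.001 alt -3.141
```

View pics/c8.png

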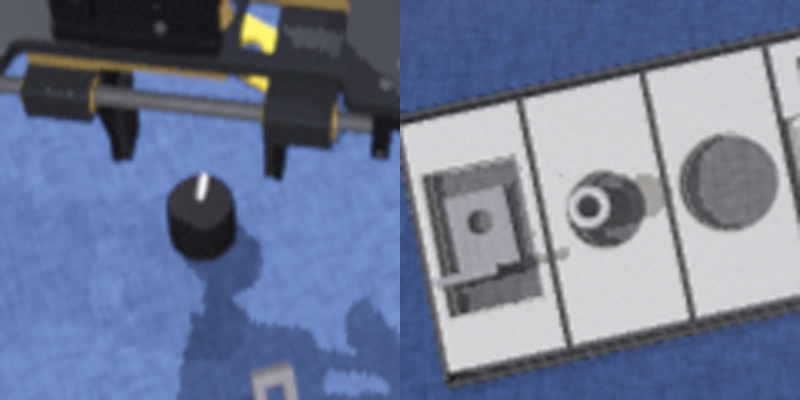

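The sleeve stands in the small well (right half, (590,207)). The knob at (200,215) is between the fingers with its pointer up. Descending to grip.

The rows are not in the units I measure in: shifts go in shares of 750 mm and turns go in shares of 2 rad. I convert before sending: 0.056 m / 0.75 = 0.0747, 0.03 m / 0.75 = 0.04.

Request:
advance:
  segments: {"ticks": [[-0.0013,-0.0013,0.04,0,0.7],[-0.0013,-0.0013,0.0747,0,0.7],[-0.0013,-0.0013,0.0747,0,0.7],[-0.0013,-0.0013,0.0747,0,0.7],[-0.0013,-0.0013,0.0747,0,0],[-0.0013,-0.0013,0.0747,0,0],[-0.0013,-0.0013,0.0747,0,0],[-0.0013,-0.0013,0.0747,0,0],[-0.0013,-0.0013,0.0747,0,0],[-0.0013,-0.0013,0.0747,0,0]]}
  force: 20

```text
time: 23.1
position: [0.4604, -0.257, 0.1946]
tool_rot: [2.721, 1.57, 0.001]
ft_force: [-0.2, 0.8, 3.1]
grip_width: 0.374
grip_force: 20.0
```

```bash
python3 go.py .5505,.1371,.29,12.3
```

```text
t 23.1 tcp [ 0.4604 -0.257   0.1946] closing deg -30.02 q [-0.23  0.35  0.79  2.   -0.31  0.92  0.2 ] grip 0.374 20.0
.5505,.1371,.29,12.3 -> d [ 0.3864 -0.1191 -0.0953] turn -0.739 alt 2.403
```

In the tool's units: 0.386 m / 0.75 = 0.5147, -0.119 m / 0.75 = -0.1587, -0.739 rad / 2 = -0.3695.

Request:
advance:
  segments: {"ticks": [[0,0,-0.0667,0,0],[0,0,-0.1333,0,0],[0.5147,-0.1587,-0.1333,-0.3695,0],[0.5147,-0.1587,-0.1333,-0.3695,0],[0.5147,-0.1587,-0.1333,-0.3695,0],[0.5147,-0.1587,-0.1333,-0.3695,0],[0.5147,-0.1587,-0.1333,-0.3695,0],[0.5147,-0.1587,-0.1333,-0.3695,0],[0.5147,-0.1587,-0.1333,-0.3695,0],[0.5147,-0.1587,-0.1333,-0.3695,0],[0.5147,-0.1587,-0.1333,-0.3695,0],[0.5147,-0.1587,-0.1333,-0.3695,0],[0.5147,-0.1587,-0.1333,-0.3695,0],[0.5147,-0.1587,-0.1333,-0.3695,0],[0.5147,-0.1587,-0.1333,-0.3695,0],[0.5147,-0.1587,-0.0733,-0.3695,0],[0.5147,-0.1587,-0.0733,-0.3695,0],[0.5147,-0.1587,-0.0733,-0.3695,0],[0.5147,-0.1587,-0.0733,-0.3695,0]]}

```text
time: 25.0
position: [0.551, 0.1364, 0.2509]
tool_rot: [1.971, 2.445, 0.003]
ft_force: [0.2, 0.4, 0.3]
grip_width: 0.369
grip_force: 20.0
```

```bash
python3 go.py .5505,.1371,.2086,12.3
python3 - <<'E'
from h import *
I,_=ctrl.get_image("side");J,_=ctrl.get_image("top")
a=cv2.resize(I[120:240,210:330],(400,400),interpolation=2);b=cv2.resize(J[190:310,170:290],(400,400),interpolation=2)
cv2.imwrite("pics/c9.png",np.hstack([a,b])[...,::-1])
E
```

```text
t 25.0 tcp [0.551  0.1364 0.2509] closing deg 12.27 q [-0.73  0.3   0.51  1.85 -0.17  1.03  0.06] grip 0.369 20.0
.5505,.1371,.2086,12.3 -> d [ 0.0008 -0.0005  0.0423] turn -0.001 alt 3.141
```

View pics/c9.png

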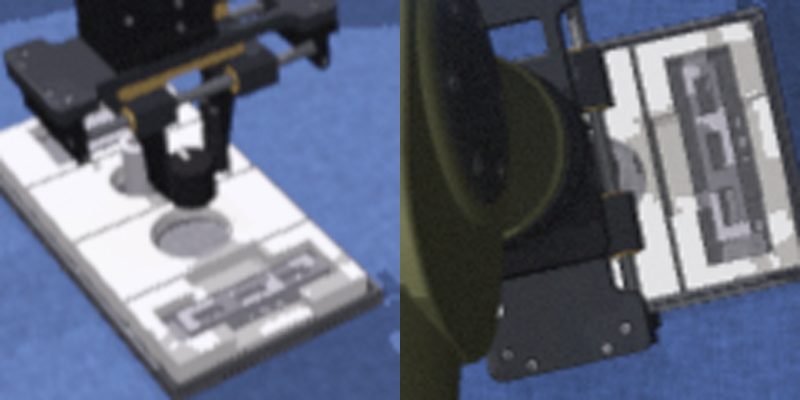

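The knob is held upright above the large well (left half, knob (190,180), well (195,235)), and the sleeve stands behind it. Lowering.

In the tool's units: 0.041 m / 0.75 = 0.0547, 0.04 m / 0.75 = 0.0533.

Request:
advance:
  segments: {"ticks": [[0.0013,-0.0007,0.0333,0,0],[0.0013,-0.0007,0.0507,0,0],[0.0013,-0.0007,0.0533,0,0],[0.0013,-0.0007,0.0547,0,0],[0.0013,-0.0007,0.0547,0,0],[0.0013,-0.0007,0.0547,0,0]]}

```text
time: 25.7
position: [0.5499, 0.1376, 0.2089]
tool_rot: [1.97, 2.446, 0.002]
ft_force: [-0.2, -0.6, -0.6]
grip_width: 0.372
grip_force: 20.0
```

Request:
advance:
  segments: {"ticks": [[0,0,0.0013,0,0],[0,0,0.002,0,0],[0,0,0.002,0,0],[0,0,0.002,0,0]]}

```text
time: 26.1
position: [0.55, 0.1376, 0.2086]
tool_rot: [1.97, 2.447, 0.002]
ft_force: [-2.4, -1.0, 10.9]
grip_width: 0.373
grip_force: 20.1
```

```bash
python3 go.py .5505,.1371,.2086,12.3
```

```text
t 26.1 tcp [0.55   0.1376 0.2086] closing deg 12.31 q [-0.72  0.35  0.5   1.88 -0.2   0.96  0.09] grip 0.373 20.1
.5505,.1371,.2086,12.3 -> d [-0.0005  0.0004 -0.    ] turn 0.0 alt -3.141
```

In the tool's units: -0.3 m / 0.75 = -0.4, -0.2 m / 0.75 = -0.2667.

Request:
advance:
  segments: {"ticks": [[0,0,0,0,0.6],[0,0,0,0,0.6],[0,0,0,0,0.6],[0,0,0,0,0.6],[0,0,-0.0533,0,0.6],[0,0,-0.1067,0,0.6],[0,0,-0.1733,0,0.6],[0,0,-0.2,0,0.6],[-0.2667,0,-0.2,0,0.6],[-0.2667,0,-0.2,0,0.6],[-0.2667,0,-0.2,0,0.6],[-0.2667,0,-0.2,0,0.6],[-0.4,0,-0.2,0,0.6],[-0.4,0,-0.2,0,0.6],[-0.4,0,-0.2,0,0.6],[-0.4,0,-0.2,0,0.6],[-0.4,0,-0.2,0,0.6]]}

```text
time: 27.8
position: [0.6137, -0.1541, 0.3563]
tool_rot: [-1.968, -2.448, -0.001]
ft_force: [0.9, 0.7, -1.1]
grip_width: 0.598
grip_force: 0.0
```

```bash
python3 - <<'E'
from meas import *
I,_=ctrl.get_image("side");J,D=ctrl.get_image("top")
a=cv2.resize(I[130:250,195:335],(466,400),interpolation=2);b=cv2.resize(J[190:310,125:225+0],(333,400),interpolation=2)
b=cv2.resize(J[185:310,125:300],(560,400),interpolation=2);a=cv2.resize(I[130:250,195:335],(560,480))[:,:]
cv2.imwrite("pics/c10.png",cv2.resize(np.vstack([b,a]),(382,600))[...,::-1] if 0 else np.hstack([cv2.resize(a,(400,343)),cv2.resize(b,(400,343))])[...,::-1])
P=cloud("top",D);Z=P[...,2]
for nm,x,y,exp in(("knob",.5505,.1371,.042),("sleeve",.5356,.2055,.055),("angle foot",.5207,.2738,.019),("leg",.4987,.269,.059)):
    m=W(P,x,y,.02)&(Z>exp-.004)&(Z<exp+.006);print(nm,m.sum(),P[m].mean(0).round(4) if m.any() else 0,"exp",exp)
E
```

```text
knob 242 [0.5523 0.1355 0.0413] exp 0.042
sleeve 99 [0.5364 0.2054 0.054 ] exp 0.055
angle foot 291 [0.5205 0.2738 0.0181] exp 0.019
leg 59 [0.4994 0.2691 0.0578] exp 0.059
```

View pics/c10.png

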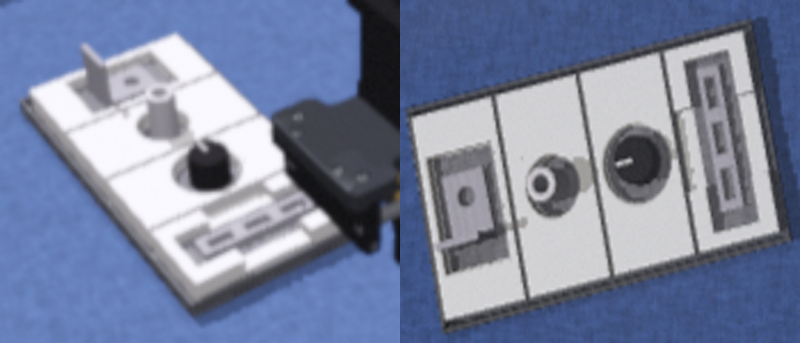

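All four parts sit in their pockets: bracket (465,195), sleeve (545,185), knob (635,162) with its pointer up, and strap (715,130). Their measured heights are within about 1 mm of what the pocket floors predict. Handing in.

Request:
advance:
  segments: {"ticks": [[0,0,0,0,0.6],[0,0,0,0,0.6],[0,0,0,0,0.6]]}
  quiet: true

```text
ok
```

```bash
python3 -c "
from bench import ctrl
print(ctrl.close_job())"
```

```text
the job is handed in; nothing more can be done
None
```

The job is handed in at about 28 s of the 120 s: strap, bracket, sleeve and knob (pointer up) each sit on their own pocket floor, placed in the order asked, and I never reached for the bent strap or the flanged sleeve.

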